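Stroke the jig's keepers flat

TASK

Run a fingertip lightly along the aluminium jig, low over its top, from its round end towards its square end, so that the four steel keepers standing up in a row fold down flat one after the other. Only stroke them: do not press hard, do not lift or shove the jig, leave the things around it where they are, and finish with the hand clear.

Things in the scene. Friction and masses are not known exactly. Their poses are not given: they have to be found in the camera images.
- jig: Aluminium ladder-shaped rail lying loose on the table (0.6 to 1.2 kg), 70 mm wide along its x, 335 mm long along its y, flat top (deck) 24 mm above the table. Origin: on the table, on its centreline. The +y end (y = +170 mm) is a half circle, the -y end (-165 mm) square. Only four like steel keepers in a row along y stand above the deck; blue seal bodies sit below it.
- row_start (a point): Point on the deck (24 mm above the table), on the centreline near the round end, y = +120 mm in the jig's frame: 40 mm before the first keeper's hinge. The stroke runs from here towards row_finish. Keepers are plates 54 mm wide (x), 36 mm long, 3 mm thick. A fingertip passing 4 to 7 mm above the deck folds them flat without pressing on the jig.
- row_finish (a point): Point on the deck (24 mm above the table), on the centreline near the square end, y = -125 mm in the jig's frame: just past the free edge of the fourth keeper when it lies flat (-121 mm).
- keeper1 (a joint): Hinge of the first keeper from the round end: along x, on the deck, at y = +80 mm of the jig. Radians: 0 = flat on the deck, reaching 36 mm from the hinge towards the square end, upper face 27 mm above the table; 1.57 = upright (60 mm above the table); 1.9 = stop, leaning to the round end. Starts 1.15 to 1.75. Stays where it is left; about 0.4 N at its free edge moves it.
- keeper2 (a joint): Hinge of the second keeper from the round end: along x, on the deck, at y = +25 mm of the jig. Radians: 0 = flat on the deck, reaching 36 mm from the hinge towards the square end, upper face 27 mm above the table; 1.57 = upright (60 mm above the table); 1.9 = stop, leaning to the round end. Starts 1.15 to 1.75. Stays where it is left; about 0.4 N at its free edge moves it.
- keeper3 (a joint): Hinge of the third keeper from the round end: along x, on the deck, at y = -30 mm of the jig. Radians: 0 = flat on the deck, reaching 36 mm from the hinge towards the square end, upper face 27 mm above the table; 1.57 = upright (60 mm above the table); 1.9 = stop, leaning to the round end. Starts 1.15 to 1.75. Stays where it is left; about 0.4 N at its free edge moves it.
- keeper4 (a joint): Hinge of the fourth keeper from the round end: along x, on the deck, at y = -85 mm of the jig. Radians: 0 = flat on the deck, reaching 36 mm from the hinge towards the square end, upper face 27 mm above the table; 1.57 = upright (60 mm above the table); 1.9 = stop, leaning to the round end. Starts 1.15 to 1.75. Stays where it is left; about 0.4 N at its free edge moves it.
- cup: Bystander: loose white plastic cup, 75 mm tall, 68 mm across the rim, on the table on the jig's +x side. Origin: centre of its underside.
- tape: Bystander: loose cardboard roll core, 96 mm across, 36 mm high, lying flat on the table on the jig's +x side. Origin: centre of its underside.
- seal: Bystander: loose seal body, blue plastic block 30 x 24 x 40 mm with a small steel stud on top (46 mm tall in all), standing on the table on the jig's -x side. Origin: centre of its underside.

How it is judged:
By the outcome, as a careful person would: the job done as asked, in the order asked, and still so for the second after the job is handed in, with the robot touching nothing.
It also fails if it takes over 35 s, if anything falls off the work surface, if the arm or the gripper's body presses on something with over 40 N, if the wrist force passes 120 N, or if a joint passes its speed limit or range.

ROBOT

A 7-joint arm with a two-finger parallel gripper is mounted at the origin on the work surface. World frame = base frame: x ahead of the robot, y to its left, z up, the work surface at z = 0. Lengths are in mm, angles in rad, forces in N, time in s.
With the tool pointing down it reaches from about 400 to 875 mm from the base axis. Payload 4.4 kg.
Tool frame: the origin (TCP) lies at the very end of the fingers, on their centre line; the grasp point (between the pads) lies 19 mm behind it; z points along the fingers, y is the line along which they close (so a half turn about z gives the same grasp; the last joint's range is limited). The gripper opens to 85 mm and grips with 20 to 120 N. Pads are 22 mm wide; open, the fingers measure 114 mm over their backs; the gripper's body (76 mm by 85 mm) begins 54 mm behind the grasp point. The pads swing forward as they close: fully open they stand 13 mm farther back than shut.
Start: joints at [1.073, 0.628, 0.038, 1.517, -0.027, 0.996, -0.02], TCP at [272.059, -590.341, 195.713] pointing down, gripper open.
Joint ranges: [-3.06, 3.06], [-0.37, 2.12], [-1.25, 1.32], [0.18, 2.47], [-1.1, 4.24], [0.23, 1.98], [-2.94, 2.94]. Speed limits (rad/s): [2.57, 2.57, 3.14, 3.14, 3.14, 3.14, 3.14].

INTERFACE

Orientations are given as [roll, pitch, yaw] about the fixed x, y, z axes, in that order (R = Rz(yaw) Ry(pitch) Rx(roll)).
In Python, from cell import status, get_image, ctrl, models gives the robot as it stands.
- The arm moves only by the shell command python3 -m handwheel 'ROWS' [OPENING]. ROWS is JSON, a list of rows, each an object with "delta_pos": the shift along the world's x, y, z in cm, a list of three; "yaw": the turn about the world's z in rad. A call has 1 to 10 rows; each row shifts and turns the commanded pose from where the row before left it; what a row does not reach is not made up. A row lasts 1/12 s, in which the tool goes at most 41.7 mm and 7.16 degrees, less where a joint would pass 70% of its speed; a pose out of reach is approached as far as the arm can. A call is refused whole if a number of a shift passes 4.17 or a number of a turn 0.125, either way. A call with a gripper value outside its range is refused whole. OPENING is the opening, from -1 (shut) to 1 (fully open), set as the call begins (- or left out, the last holds). The fingers move at their own pace and stop on an object; the grip force is fixed at half the most. Time passes only in rows, so rows that do not move let the fingers close. It gives the time, the measured TCP pose, the force, the opening and the grip force at its end, in the units of the state.
- status.read_state(): the state, without advancing time (a new reading comes with each control period).
- get_image(name): name is "scene" or "top"; returns a dict with "color" (420x560x3 uint8, red, green, blue), "z_map" (420x560 float32, mm along the optical axis (not along the pixel's ray), 0 where there is no reading), "fx", "fy", "cx", "cy" (pixels), "position" and "rotation" of the camera in the world. Camera axes: x right, y up, looking along -z (the intrinsics and any distortion apply to the point x, -y, -z); pixel columns grow to the right and rows downward; lengths in mm; the calibration is good to about 2 mm. A picture is of the moment at which its call begins.
- ctrl.finish_job(): hands the job in; it is judged then, once.
Trained networks look in a picture, given as the dict that the camera call returned (one of the last four; its "shot" number tells which), for a name from the list of things; names that differ only in an ending like _2 or _b are one class to them, and where a whole thing is asked for, a point or a joint stands for the part that bears it (a point fixed in the world has none). Each returns a list of dicts, best first, with "score" (0 to 1); they miss things now and then, are a little off and sometimes report something else, mostly with a low value. They report only what shows in the picture. A call takes as long as a camera call.
- models.boxes_of(picture, name): "rect" ([left, top, right, bottom] in pixels, round what is visible of it).
The state is a dict: "clock": time; "qpos": joint angles; "qd": joint speeds; "tau": joint torques, N m; "eef_pos": TCP position; "tool_rot": TCP orientation; "force": force on the tool from outside, world axes, zero at the start; "torque": the same for the moment, N m; "width": finger opening in mm; "gripper_force": force on a finger pad.
Only numpy, scipy, OpenCV 4.12 (cv2) and the standard library are available. Lean on these libraries where they do the work, as an engineer would, in place of code of your own. Each camera call takes 0.05 s, during which the arm holds its last target. There are 200 camera calls.

## Working session

There is one attempt and no reset: what is moved stays moved. The work goes in short steps, Python scripts to look and compute and a shell command to move; the robot and the scene stay as the last step left them, time stands still between calls to the robot, and variables do not carry over. Pictures are saved under pics/ and viewed, at most 10 in all, crops included, and the job is handed in when it is done.

```bash
mkdir -p pics; cat > h.py <<'E'
import numpy as np,cv2
from cell import status,get_image,ctrl,models
def cloud(p):
    z=p["z_map"];v,u=np.mgrid[:z.shape[0],:z.shape[1]]
    c=np.stack([(u-p["cx"])/p["fx"]*z,-(v-p["cy"])/p["fy"]*z,-z],-1)
    return c@np.array(p["rotation"]).reshape(3,3).T+np.array(p["position"])
E
python3 - <<'E'
from h import *
s=status.read_state();print({k:np.round(s[k],3) for k in("clock","eef_pos","tool_rot","force","width")})
for n in("top","scene"):
    p=get_image(n);cv2.imwrite(f"pics/{n}0.png",p["color"][...,::-1]);np.save(n+"c.npy",cloud(p));np.save(n+"rgb.npy",p["color"])
    print(n,[k for k in p],p["position"],p["rotation"])
    for o in("jig","keeper1","row_start","cup","tape","seal"):
        print(o,[(np.round(b["rect"]).tolist(),round(b["score"],2)) for b in models.boxes_of(p,o)][:5])
E
```

```text
{'clock': np.float64(0.0), 'eef_pos': array([ 271.798, -589.682,  194.774]), 'tool_rot': array([-3.14 , -0.   ,  0.432]), 'force': array([-0.22 ,  0.61 ,  0.788]), 'width': np.float64(85.378)}Traceback (most recent call last):
  File "<stdin>", line 4, in <module>
  File "h.py", line 6, in cloud
    return c@np.array(p["rotation"]).reshape(3,3).T+np.array(p["position"])
             ~~~~~~~~~~~~~~~~~~~~~~~~~~~~~~~^^^^^
ValueError: cannot reshape array of size 3 into shape (3,3)
```

View pics/top0.png

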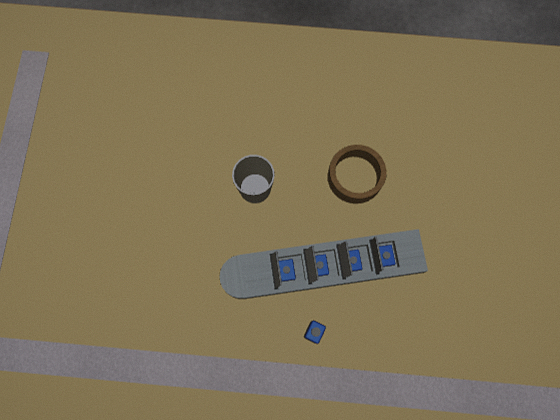

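The top view shows the jig's round end at pixel (222,278) and its square end at (424,252). The keepers stand between columns 275 and 375, with the cup and tape above the jig and the seal below. The camera rotation is given as roll, pitch and yaw, so I'll fix the helper.

```bash
sed -i 's/^import numpy.*/&\nfrom scipy.spatial.transform import Rotation as Ro/; s/np.array(p\["rotation"\]).reshape(3,3).T/Ro.from_euler("xyz",p["rotation"]).as_matrix().T/' h.py
python3 - <<'E'
from h import *
for n in("top","scene"):
    p=get_image(n);cv2.imwrite(f"pics/{n}1.png",p["color"][...,::-1]);C=cloud(p);np.save(n+"c.npy",C);np.save(n+"rgb.npy",p["color"])
    print(n,{k:p[k] for k in p if k not in("color","z_map")})
    for o in("jig","keeper1","cup","tape","seal"):
        for b in models.boxes_of(p,o)[:4]:
            r=np.round(b["rect"]).astype(int);m=C[r[1]:r[3],r[0]:r[2]].reshape(-1,3)
            mm=m[(m[:,2]>10)&(m[:,2]<120)]
            print(o,r.tolist(),round(b["score"],2),mm.min(0).round(),mm.max(0).round(), "table z",np.round(np.median(m[m[:,2]<10][:,2]) if (m[:,2]<10).any() else -99,1))
    if n=="top":
        m=C.reshape(-1,3);r=np.round(models.boxes_of(p,"jig")[0]["rect"]).astype(int);m=C[r[1]:r[3],r[0]:r[2]].reshape(-1,3)
        m=m[(m[:,2]>19)&(m[:,2]<29)][:,:]
        print("deck z",np.median(m[:,2]),cv2.minAreaRect(m[:,:2].astype(np.float32)),len(m))
        print(cv2.boxPoints(cv2.minAreaRect(m[:,:2].astype(np.float32))))
E
```

```text
top {'fx': 492.24380741038266, 'fy': 492.24380741038266, 'cx': 275.68994468737037, 'cy': 213.06318709216848, 'position': array([422.56986317, -10.28889626, 817.6511905 ]), 'rotation': array([ 0.24670973, -0.00259466, -1.48392959]), 'shot': 2}
jig [223, 232, 428, 298] 0.73 [ 479. -247.   10.] [611.  83.  63.] table z 0.4
keeper1 [305, 244, 315, 285] 0.82 [509. -66.  21.] [576. -48.  62.] table z -0.6
keeper1 [270, 251, 284, 290] 0.72 [496. -18.  10.] [560.   9.  63.] table z 9.3
keeper1 [370, 236, 382, 272] 0.67 [ 537. -174.   10.] [ 598. -152.   63.] table z 8.9
keeper1 [336, 245, 351, 279] 0.66 [ 523. -124.   10.] [579. -98.  63.] table z 9.5
cup [232, 156, 272, 206] 0.62 [635.  16.  10.] [701.  79.  78.] table z 1.9
tape [329, 146, 385, 204] 0.78 [ 655. -171.   10.] [749. -78.  40.] table z 0.2
seal [304, 319, 329, 344] 0.66 [419. -87.  11.] [452. -56.  50.] table z 0.5
seal [307, 245, 314, 280] 0.23 [516. -63.  21.] [573. -50.  62.] table z -99
deck z 23.921693206909595 ((543.4938354492188, -79.09895324707031), (70.5379638671875, 330.786376953125), 13.21645736694336) 6260
[[ 471.3
[... 438 characters left out ...]
15, 327] 0.53 [ 657. -170.   10.] [753. -76.  40.] table z 1.2
keeper1 [183, 181, 202, 223] 0.68 [ 513. -127.   10.] [581. -96.  62.] table z 1.2
keeper1 [255, 171, 270, 206] 0.42 [485. -12.  10.] [554.  16.  62.] table z 1.4
keeper1 [218, 177, 238, 215] 0.42 [450. -71.  10.] [569. -39.  62.] table z 1.5
keeper1 [149, 192, 166, 233] 0.41 [ 527. -180.   11.] [ 597. -149.   63.] table z 1.1
cup [280, 214, 329, 284] 0.68 [636.  15.  10.] [704.  81.  78.] table z 1.3
cup [255, 174, 267, 210] 0.55 [489. -13.  10.] [562.  11.  62.] table z 1.4
tape [140, 254, 213, 330] 0.82 [ 657. -171.   10.] [753. -78.  40.] table z 1.1
seal [208, 154, 227, 183] 0.88 [423. -85.  10.] [529. -55.  62.] table z 2.0
```

View pics/scene1.png

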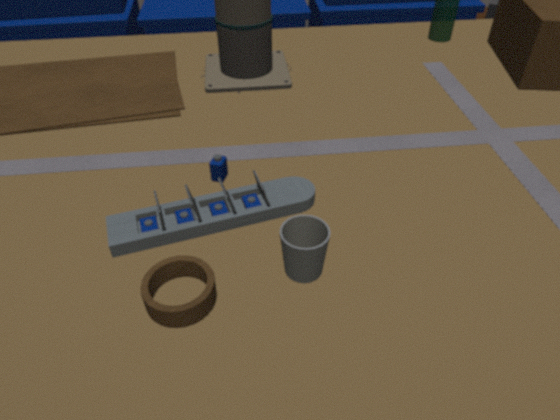

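Depth in both views gives a deck height of 24, keeper tops at about 62 and a width of 70.5, all as stated. The jig's origin is near (544,-81) with yaw 0.231, so row_start is near (516.6,36) and row_finish near (572.6,-203). I'll shut the fingers and move high to above row_start.

```bash
python3 -m handwheel '[{"delta_pos":[0.7,1.7,0],"yaw":-0.02},{"delta_pos":[1.4,3.5,0],"yaw":-0.02},{"delta_pos":[1.4,3.5,0],"yaw":-0.02},{"delta_pos":[1.4,3.5,0],"yaw":-0.02},{"delta_pos":[1.4,3.5,0],"yaw":-0.02},{"delta_pos":[1.4,3.5,0],"yaw":-0.02},{"delta_pos":[1.4,3.5,0],"yaw":-0.02},{"delta_pos":[1.4,3.5,0],"yaw":-0.02},{"delta_pos":[1.4,3.5,0],"yaw":-0.02},{"delta_pos":[1.4,3.5,0],"yaw":-0.02}]' -1
python3 -m handwheel '[{"delta_pos":[1.4,3.5,0],"yaw":0},{"delta_pos":[1.4,3.5,0],"yaw":0},{"delta_pos":[1.4,3.5,0],"yaw":0},{"delta_pos":[1.4,3.5,0],"yaw":0},{"delta_pos":[1.4,3.5,0],"yaw":0},{"delta_pos":[1.4,3.5,0],"yaw":0},{"delta_pos":[1.4,3.5,0],"yaw":0},{"delta_pos":[0.7,1.8,0],"yaw":0},{"delta_pos":[0,0,0],"yaw":0},{"delta_pos":[0,0,0],"yaw":0}]'
python3 - <<'E'
from h import *
s=status.read_state();print({k:np.round(s[k],3) for k in("clock","eef_pos","tool_rot","force","width")})
# refine jig pose by edges: fit from both saved clouds
from scipy.optimize import least_squares
for n in("top","scene"):
    m=np.load(n+"c.npy").reshape(-1,3)
    d=(m[:,:2]-[544,-81]);a=.2306;X=d@[np.cos(a),np.sin(a)];Y=d@[-np.sin(a),np.cos(a)]
    k=(abs(X)<45)&(abs(Y)<190)&(m[:,2]>19)&(m[:,2]<29)
    x,y=X[k],Y[k]
    E=[]
    for y0 in range(-155,130,10):
        q=x[abs(y-y0)<5]
        if len(q)>10:E.append((y0,q.min(),q.max()))
    E=np.array(E);print(n,"left fit",np.polyfit(E[:,0],E[:,1],1),"right",np.polyfit(E[:,0],E[:,2],1),"y",y[abs(x)<25].min(),y.max(),"deck z",np.median(m[k,2]))
    k=(abs(X)<30)&(abs(Y)<150)&(m[:,2]>50)&(m[:,2]<70);print("keeper tops y",[ (c,np.round(np.median(Y[k][abs(Y[k]-c)<25]),1),np.round(np.median(X[k][abs(Y[k]-c)<25]),1)) for c in(80,25,-30,-85)])
E
```

```text
clock: 1.53
eef_pos: [405.6, -256.7, 196.0]
tool_rot: [3.141, -0.001, 0.231]
force: [0.3, -0.5, 0.1]
width: 0.3
gripper_force: 0.0
clock: 2.37
eef_pos: [510.2, 5.8, 195.7]
tool_rot: [3.142, -0.0, 0.235]
force: [0.2, -1.6, 0.2]
width: 0.4
gripper_force: 0.0
{'clock': np.float64(2.367), 'eef_pos': array([510.244,   5.778, 195.677]), 'tool_rot': array([ 3.142, -0.   ,  0.235]), 'force': array([ 0.152, -1.556,  0.167]), 'width': np.float64(0.392)}
top left fit [-3.89390967e-04 -3.51101169e+01] right [1.66286137e-05 3.48844784e+01] y -163.37832285384164 171.41177462022182 deck z 23.926295163442774
keeper tops y [(80, np.float64(77.2), np.float64(-1.2)), (25, np.float64(20.3), np.float64(-0.2)), (-30, np.float64(-32.7), np.float64(0.0)), (-85, np.float64(-81.1), np.float64(-0.9))]
scene left fit [ 1.05225470e-03 -3.41033877e+01] right [-9.74542497e-04  3.76296006e+01] y -161.19312048918874 172.9949882252869 deck z 24.74019460092569
keeper tops y [(80, np.float64(77.4), np.float64(7.8)), (25, np.float64(20.6), np.float64(7.8)), (-30, np.float64(-32.2), np.float64(6.9)), (-85, np.float64(-80.3), np.float64(8.0))]
```

```bash
python3 -m handwheel '[{"delta_pos":[0.3,1.6,0]},{"delta_pos":[0.3,1.6,0]},{"delta_pos":[0,0,-2]},{"delta_pos":[0,0,-3]},{"delta_pos":[0,0,-3]},{"delta_pos":[0,0,-3]},{"delta_pos":[0,0,-1.6]},{"delta_pos":[0,0,0]},{"delta_pos":[0,0,0]}]'
python3 - <<'E'
from h import *
p=get_image("scene");cv2.imwrite("pics/s2.png",cv2.resize(p["color"][130:300,80:360,::-1],None,fx=2.5,fy=2.5))
s=status.read_state();print({k:np.round(s[k],3) for k in("clock","eef_pos","tool_rot","force","width")})
d=s["eef_pos"][:2]-np.array([543.6,-79.3]);a=.2306;print(d@[np.cos(a),np.sin(a)],d@[-np.sin(a),np.cos(a)])
E
```

```text
{'clock': np.float64(2.417), 'eef_pos': array([509.751,   4.055, 195.664]), 'tool_rot': array([3.141e+00, 1.000e-03, 2.320e-01]), 'force': array([-0.034, -0.208,  0.817]), 'width': np.float64(0.126)}
-13.900911958614156 88.88493315500736schema error: expected keys delta_pos, yaw
```

View pics/s2.png

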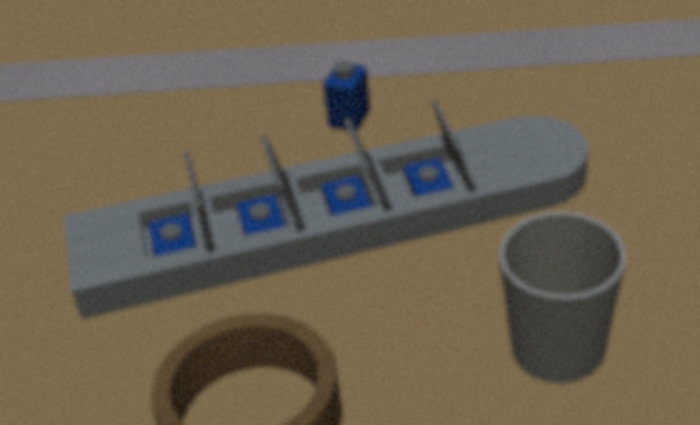

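The crop shows all four keepers still standing, with the arm out of frame. The call was refused because every row needs "yaw", so I'll resend it with that added.

```bash
python3 -m handwheel '[{"delta_pos":[0.3,1.7,0],"yaw":0},{"delta_pos":[0.3,1.7,0],"yaw":0},{"delta_pos":[0,0,-2],"yaw":0},{"delta_pos":[0,0,-3],"yaw":0},{"delta_pos":[0,0,-3],"yaw":0},{"delta_pos":[0,0,-3],"yaw":0},{"delta_pos":[0,0,-1.6],"yaw":0},{"delta_pos":[0,0,0],"yaw":0},{"delta_pos":[0,0,0],"yaw":0},{"delta_pos":[0,0,0],"yaw":0}]'
python3 - <<'E'
from h import *
p=get_image("scene");cv2.imwrite("pics/s3.png",cv2.resize(p["color"][90:300,80:360,::-1],None,fx=2.5,fy=2.5))
s=status.read_state();print({k:np.round(s[k],3) for k in("clock","eef_pos","tool_rot","force","width")})
d=s["eef_pos"][:2]-np.array([543.6,-79.3]);a=.2306;print(d@[np.cos(a),np.sin(a)],d@[-np.sin(a),np.cos(a)])
E
```

```text
clock: 3.25
eef_pos: [516.9, 37.5, 70.8]
tool_rot: [3.141, -0.002, 0.23]
force: [-0.5, 0.3, 0.8]
width: -0.1
gripper_force: 0.0
{'clock': np.float64(3.3), 'eef_pos': array([517.25 ,  37.847,  71.155]), 'tool_rot': array([ 3.141e+00, -3.000e-03,  2.300e-01]), 'force': array([ 0.171, -0.091,  0.359]), 'width': np.float64(0.306)}
1.1230818370058848 120.06817620119848
```

View pics/s3.png

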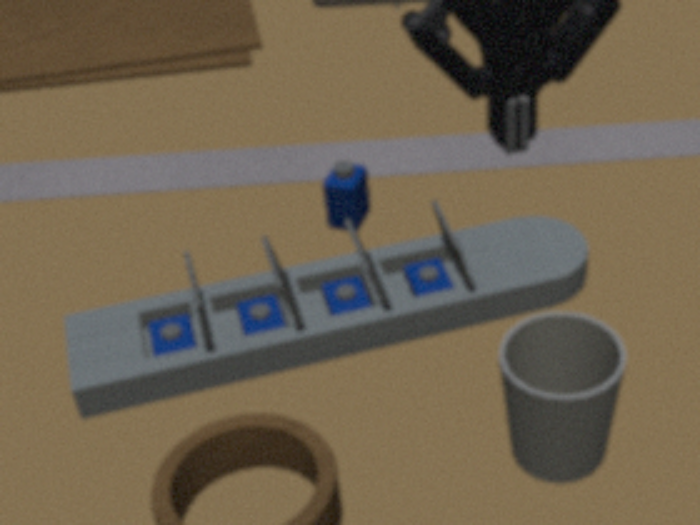

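The tip hangs above the deck just before keeper 1 at crop pixel (515,140), and everything else is in place. Next I'll go down to about 5.5 mm above the deck.

```bash
python3 -m handwheel '[{"delta_pos":[0,0,-1.5],"yaw":0},{"delta_pos":[0,0,-1.5],"yaw":0},{"delta_pos":[0,0,-0.8],"yaw":0},{"delta_pos":[0,0,-0.3],"yaw":0},{"delta_pos":[0,0,0],"yaw":0},{"delta_pos":[0,0,0],"yaw":0}]'
python3 - <<'E'
from h import *
z=[]
for i in range(6):
    p=get_image("scene");s=status.read_state();z.append(np.r_[s["eef_pos"],s["force"]])
print(np.mean(z,0).round(2),np.std(z,0).round(2))
C=cloud(p);d=C[...,:2]-[543.6,-79.3];a=.2306;X=d@[np.cos(a),np.sin(a)];Y=d@[-np.sin(a),np.cos(a)]
k=(abs(X)<20)&(abs(Y-120)<25)&(C[...,2]>26.5);print("tip zmin seen",np.percentile(C[k][:,2],[0,2,5,10]),Y[k].min(),Y[k].max(),X[k].min(),X[k].max())
E
```

```text
clock: 3.8
eef_pos: [516.6, 38.7, 29.4]
tool_rot: [3.141, -0.001, 0.232]
force: [0.2, -0.3, -0.1]
width: -0.2
gripper_force: 0.0
[ 5.1658e+02  3.8690e+01  2.9350e+01  5.0000e-02 -2.0000e-02 -3.1000e-01] [0.14 0.02 0.14 0.19 0.29 0.39]
tip zmin seen [26.52243099 70.49636379 77.21806569 85.62309012] 95.02237356387576 144.99151070702402 -18.368683398358723 19.97974500754759
```

The tip is 5.35 mm above the deck with no force on it. Starting the stroke.

```bash
python3 -m handwheel '[{"delta_pos":[0.12,-0.49,0],"yaw":0},{"delta_pos":[0.14,-0.58,0],"yaw":0},{"delta_pos":[0.14,-0.58,0],"yaw":0},{"delta_pos":[0.14,-0.58,0],"yaw":0},{"delta_pos":[0.14,-0.58,0],"yaw":0},{"delta_pos":[0.14,-0.58,0],"yaw":0},{"delta_pos":[0.14,-0.58,0],"yaw":0},{"delta_pos":[0.14,-0.58,0],"yaw":0},{"delta_pos":[0.14,-0.58,0],"yaw":0},{"delta_pos":[0.14,-0.58,0],"yaw":0}]'
python3 - <<'E'
from h import *
p=get_image("scene");cv2.imwrite("pics/s4.png",cv2.resize(p["color"][90:300,80:360,::-1],None,fx=2.5,fy=2.5))
s=status.read_state();print({k:np.round(s[k],3) for k in("clock","eef_pos","force")})
d=s["eef_pos"][:2]-np.array([543.6,-79.3]);a=.2306;print(d@[np.cos(a),np.sin(a)],d@[-np.sin(a),np.cos(a)])
E
```

```text
clock: 4.93
eef_pos: [530.0, -19.1, 28.7]
tool_rot: [3.142, -0.0, 0.232]
force: [0.6, -0.1, -0.5]
width: -0.0
gripper_force: 0.0
{'clock': np.float64(4.983), 'eef_pos': array([530.344, -20.718,  28.727]), 'force': array([ 0.71 , -1.271, -0.495])}
0.4841972678524545 60.061328844086596
```

View pics/s4.png

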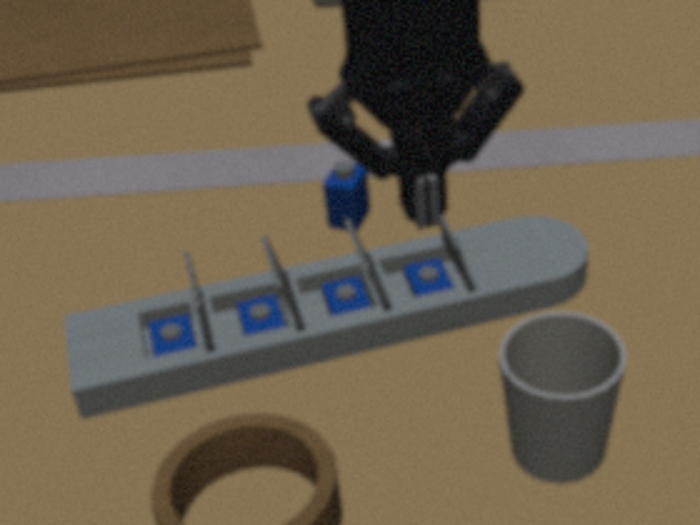

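Keeper 1 is still up although the state puts the TCP past its hinge, and the picture shows the finger behind and above the jig. I won't move until I've compared the finger's position in both cameras with the state.

```bash
python3 - <<'E'
from h import *
ims=[]
for n in("scene","top"):
    p=get_image(n);s=status.read_state();C=cloud(p)
    R=Ro.from_euler("xyz",p["rotation"]).as_matrix();c=R.T@(s["eef_pos"]-p["position"])
    uv=np.array([p["cx"]+p["fx"]*c[0]/-c[2],p["cy"]-p["fy"]*c[1]/-c[2]]);print(n,"TCP projects",uv.round(1),s["eef_pos"].round(1),p["position"].round(1),p["rotation"].round(4),p["shot"])
    i=p["color"][...,::-1].copy();cv2.drawMarker(i,tuple(int(t) for t in uv),(0,0,255),0,8)
    ims.append(cv2.resize(i[100:310,90:350] if n=="scene" else i[140:350,200:460],None,fx=1.53,fy=2.6) if 0 else cv2.resize(i[100:310,90:350] if n=="scene" else i[140:350,200:460],(400,323)))
    if n=="scene":
        for v in(160,170,174,177,180,184): print(v,[C[v,u].round(0).tolist() for u in(246,250,254)])
cv2.imwrite("pics/b5.png",np.hstack(ims))
E
```

```text
scene TCP projects [249.1 196.1] [530.2 -20.   28.7] [1107.8  -29.   495.8] [0.8524 0.0092 1.4674] 13
160 [[542.0, -21.0, 107.0], [535.0, -15.0, 102.0], [539.0, -9.0, 104.0]]
170 [[542.0, -22.0, 89.0], [541.0, -16.0, 88.0], [535.0, -10.0, 83.0]]
174 [[541.0, -23.0, 81.0], [540.0, -17.0, 80.0], [533.0, -10.0, 74.0]]
177 [[545.0, -23.0, 78.0], [542.0, -17.0, 75.0], [442.0, -8.0, 1.0]]
180 [[542.0, -23.0, 70.0], [541.0, -17.0, 69.0], [451.0, -8.0, 1.0]]
184 [[462.0, -23.0, 2.0], [463.0, -16.0, 2.0], [496.0, -10.0, 26.0]]
top TCP projects [285.7 268.9] [530.  -19.1  28.7] [422.6 -10.3 817.7] [ 0.2467 -0.0026 -1.4839] 14
```

View pics/b5.png

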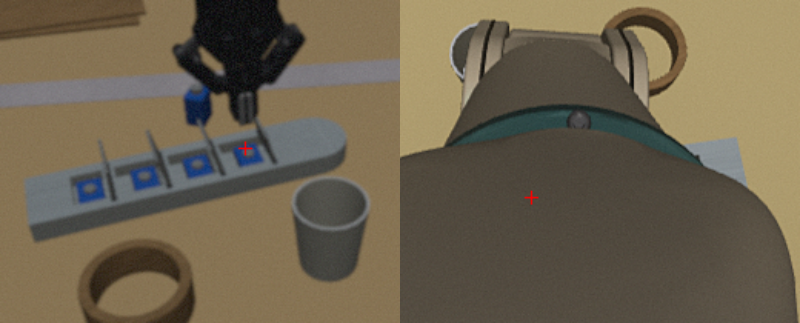

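The TCP should project to scene pixel (249,196), but the finger ends near (249,182). Depth there puts the real tip at about z=67, roughly 38 mm above the state's figure, while x and y agree. I'll measure the real tip height, using the earlier picture too, before trusting either number.

```bash
python3 - <<'E'
from h import *
p=get_image("scene");s=status.read_state();R=Ro.from_euler("xyz",p["rotation"]).as_matrix()
print(s["eef_pos"].round(1),s["tool_rot"].round(3),s["width"],s["qpos"].round(3))
def onplane(u,v,x):
    d=R@np.array([(u-p["cx"])/p["fx"],-(v-p["cy"])/p["fy"],-1]);return (p["position"]+d*(x-p["position"][0])/d[0]).round(1)
print("now edge",onplane(249,182,541)); 
g=cv2.imread("pics/s3.png")[...,0]
for n,u,x in(("s3",286,528),("s4",250,541)):
    im=cv2.imread(f"pics/{n}.png");col=im[:, int((u-80)*2.5)-4:int((u-80)*2.5)+4].mean((1,2))
    # lowest dark-to-bright edge
    gr=np.diff(cv2.GaussianBlur(col[:,None],(1,7),0)[:,0]);a,b=(100,200) if n=="s3" else (180,260)
    r=a+np.argmax(gr[a:b]);v=90+r/2.5;print(n,"edge v",v,onplane(u,v,x))
C=cloud(p)
k=(abs(C[...,0]-536)<14)&(abs(C[...,1]+20)<22)&(C[...,2]>63)&(C[...,2]<100)
print("finger pts zmin",np.percentile(C[k][:,2],[0,1,3,5]),"y",np.percentile(C[k][:,1],[2,98]),"x",np.percentile(C[k][:,0],[2,98]))
E
```

```text
[529.8 -18.5  28.7] [-3.141 -0.     0.231] 0.2751100138382408 [-1.800e-02  7.120e-01  0.000e+00  1.986e+00 -1.000e-03  4.440e-01
 -1.356e+00]
now edge [541.  -19.   65.5]
s3 edge v 150.4 [528.   39.9 110.3]
s4 edge v 180.8 [541.  -17.3  67.6]
finger pts zmin [64.70947115 67.69613237 69.56972808 70.79653617] y [-32.17250939  -3.87456836] x [529.00061671 542.35668051]
```

The offset is constant: the state reads 71 where the image shows 110, and 28.7 where it shows 67. So the real tip is about 38 mm above the reported TCP, and no keeper was touched. I'll go back off the round end over bare table and get the exact offset from a light table touch there.

```bash
python3 -m handwheel '[{"delta_pos":[0,0,2],"yaw":0},{"delta_pos":[-0.78,3.28,0],"yaw":0},{"delta_pos":[-0.78,3.28,0],"yaw":0},{"delta_pos":[-0.78,3.28,0],"yaw":0},{"delta_pos":[-0.78,3.28,0],"yaw":0},{"delta_pos":[-0.78,3.28,0],"yaw":0},{"delta_pos":[0,0,-2],"yaw":0},{"delta_pos":[0,0,-2],"yaw":0},{"delta_pos":[0,0,-1],"yaw":0},{"delta_pos":[0,0,0],"yaw":0}]'
python3 -m handwheel '[{"delta_pos":[0,0,-1],"yaw":0},{"delta_pos":[0,0,-1],"yaw":0},{"delta_pos":[0,0,0],"yaw":0},{"delta_pos":[0,0,0],"yaw":0}]'
python3 - <<'E'
from h import *
p=get_image("scene");s=status.read_state();C=cloud(p);cv2.imwrite("pics/s6.png",cv2.resize(p["color"][60:270,80:360,::-1],None,fx=2.5,fy=2.5))
e=s["eef_pos"];print(e.round(1),s["force"].round(1))
k=(abs(C[...,0]-e[0]-8)<12)&(abs(C[...,1]-e[1])<14)
z=np.sort(C[k][:,2]);print(np.percentile(z,[1,5,20,50,80]).round(1)); h,b=np.histogram(z,np.arange(-4,60,3));print(h)
E
```

```text
clock: 5.97
eef_pos: [488.9, 145.4, -3.1]
tool_rot: [3.141, 0.004, 0.233]
force: [0.3, -0.6, 1.3]
width: -0.1
gripper_force: 0.0
clock: 6.3
eef_pos: [490.7, 145.1, -21.6]
tool_rot: [3.142, 0.001, 0.231]
force: [0.5, -0.4, 0.1]
width: 0.0
gripper_force: 0.0
[491.  145.3 -21.2] [-0.3  0.2  0.1]
[1.000e-01 1.100e+00 2.850e+01 6.670e+01 1.051e+02]
[ 1 99 39  0  0  0  1  8 15 16 27 22 29 17 27 26 26 25 22 14 19]
```

View pics/s6.png

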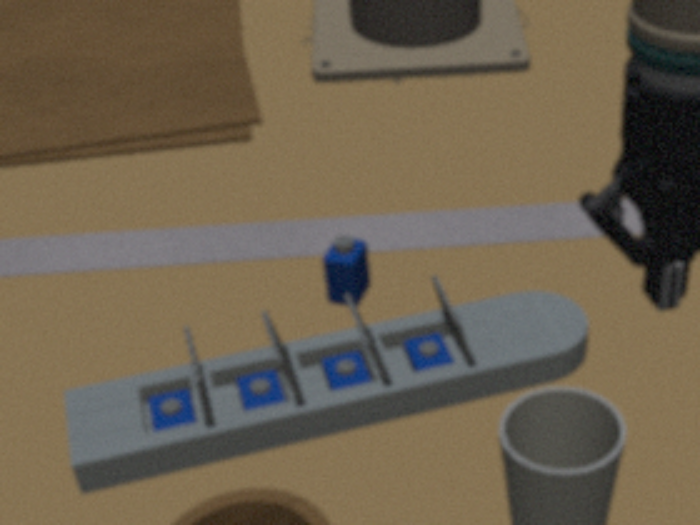

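The finger hangs over bare table at crop pixel (668,300), clear of the jig. Reading −21.4 goes with a tip at about 17, which confirms the offset, so I'll touch down slowly.

```bash
python3 -m handwheel '[{"delta_pos":[0,0,-0.6],"yaw":0},{"delta_pos":[0,0,-0.5],"yaw":0},{"delta_pos":[0,0,-0.2],"yaw":0},{"delta_pos":[0,0,0],"yaw":0},{"delta_pos":[0,0,0],"yaw":0}]'
python3 -m handwheel '[{"delta_pos":[0,0,-0.1],"yaw":0},{"delta_pos":[0,0,0],"yaw":0}]'
python3 -m handwheel '[{"delta_pos":[0,0,-0.1],"yaw":0},{"delta_pos":[0,0,0],"yaw":0}]' | grep -E 'eef|force'
```

```text
clock: 6.77
eef_pos: [490.7, 145.5, -34.5]
tool_rot: [3.142, 0.0, 0.232]
force: [0.4, -0.3, 0.2]
width: 0.2
gripper_force: 0.0
clock: 6.93
eef_pos: [490.9, 145.6, -35.3]
tool_rot: [3.142, -0.0, 0.232]
force: [-0.6, 0.3, -0.5]
width: 0.4
gripper_force: 0.0
eef_pos: [491.0, 145.6, -35.5]
force: [-1.3, -1.0, 8.1]
gripper_force: 3.8
```

Contact is at reading −35.5, with 8 N as the first sign, so the true tip height is the reading plus 35.5. For 5.5 mm above the deck the reading should be about −6. Back to row_start.

```bash
python3 -m handwheel '[{"delta_pos":[0,0,3],"yaw":0},{"delta_pos":[0,0,3],"yaw":0},{"delta_pos":[0.6,-2.7,0],"yaw":0},{"delta_pos":[0.6,-2.7,0],"yaw":0},{"delta_pos":[0.6,-2.7,0],"yaw":0},{"delta_pos":[0.7,-2.7,0],"yaw":0},{"delta_pos":[0,0,0],"yaw":0},{"delta_pos":[0,0,-1],"yaw":0},{"delta_pos":[0,0,0],"yaw":0},{"delta_pos":[0,0,0],"yaw":0}]'
python3 - <<'E'
from h import *
z=[]
for i in range(4):
    p=get_image("scene");s=status.read_state();z.append(np.r_[s["eef_pos"],s["force"]])
z=np.mean(z,0);d=z[:2]-np.array([543.6,-79.3]);a=.2306;print(z.round(2),d@[np.cos(a),np.sin(a)],d@[-np.sin(a),np.cos(a)])
E
```

```text
clock: 7.93
eef_pos: [514.8, 39.0, 12.9]
tool_rot: [-3.14, 0.002, 0.234]
force: [0.1, 0.2, -0.3]
width: 0.1
gripper_force: 0.0
[ 5.1543e+02  3.8920e+01  1.3460e+01 -1.0000e-01 -6.0000e-02  1.5000e-01] -0.40780300302141836 121.52650918824239
```

Now down 19.5 mm, to a reading of −6.0.

```bash
python3 -m handwheel '[{"delta_pos":[0,0,-0.8],"yaw":0},{"delta_pos":[0,0,-0.8],"yaw":0},{"delta_pos":[0,0,-0.35],"yaw":0},{"delta_pos":[0,0,0],"yaw":0},{"delta_pos":[0,0,0],"yaw":0}]'
python3 - <<'E'
from h import *
z=[]
for i in range(4):
    p=get_image("scene");s=status.read_state();z.append(np.r_[s["eef_pos"],s["force"]])
z=np.mean(z,0);print(z.round(2))
E
```

```text
clock: 8.55
eef_pos: [515.4, 37.5, -6.4]
tool_rot: [-3.141, 0.001, 0.232]
force: [0.6, -0.1, 0.0]
width: -0.1
gripper_force: 0.0
[ 5.1592e+02  3.7510e+01 -5.7900e+00 -8.0000e-02  2.7000e-01 -0.0000e+00]
```

```bash
python3 -m handwheel '[{"delta_pos":[0.12,-0.49,0],"yaw":0},{"delta_pos":[0.14,-0.58,0],"yaw":0},{"delta_pos":[0.14,-0.58,0],"yaw":0},{"delta_pos":[0.14,-0.58,0],"yaw":0},{"delta_pos":[0.14,-0.58,0],"yaw":0},{"delta_pos":[0.14,-0.58,0],"yaw":0},{"delta_pos":[0.14,-0.58,0],"yaw":0},{"delta_pos":[0.14,-0.58,0],"yaw":0},{"delta_pos":[0.14,-0.58,0],"yaw":0},{"delta_pos":[0.14,-0.58,0],"yaw":0}]'
python3 - <<'E'
from h import *
p=get_image("scene");cv2.imwrite("pics/s7.png",cv2.resize(p["color"][90:300,80:360,::-1],None,fx=2.5,fy=2.5))
s=status.read_state();print({k:np.round(s[k],3) for k in("clock","eef_pos","force")})
d=s["eef_pos"][:2]-np.array([543.6,-79.3]);a=.2306;print(d@[np.cos(a),np.sin(a)],d@[-np.sin(a),np.cos(a)])
E
```

```text
clock: 9.58
eef_pos: [529.9, -20.6, -5.8]
tool_rot: [3.141, -0.0, 0.231]
force: [0.1, 0.2, 0.1]
width: -0.1
gripper_force: 0.2
{'clock': np.float64(9.633), 'eef_pos': array([530.283, -22.339,  -5.731]), 'force': array([ 0.534, -1.069, -0.187])}
0.054494679644244266 58.496709832782685
```

View pics/s7.png

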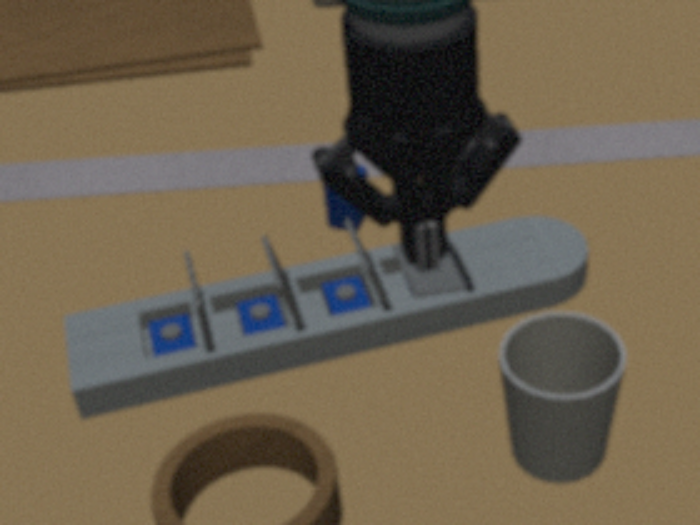

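Keeper 1 has folded under the tip at crop pixel (435,275). The jig is still in place and the force is near zero, so I'll carry on along the row.

```bash
for i in 1; do python3 -m handwheel '[{"delta_pos":[0.14,-0.58,0],"yaw":0},{"delta_pos":[0.14,-0.58,0],"yaw":0},{"delta_pos":[0.14,-0.58,0],"yaw":0},{"delta_pos":[0.14,-0.58,0],"yaw":0},{"delta_pos":[0.14,-0.58,0],"yaw":0},{"delta_pos":[0.14,-0.58,0],"yaw":0},{"delta_pos":[0.14,-0.58,0],"yaw":0},{"delta_pos":[0.14,-0.58,0],"yaw":0},{"delta_pos":[0.14,-0.58,0],"yaw":0},{"delta_pos":[0.14,-0.58,0],"yaw":0}]'; done
```

```text
clock: 10.47
eef_pos: [543.9, -78.6, -5.8]
tool_rot: [3.141, -0.0, 0.231]
force: [-0.1, 0.0, 0.0]
width: -0.1
gripper_force: 0.2
```

```bash
python3 -m handwheel '[{"delta_pos":[0.14,-0.58,0],"yaw":0},{"delta_pos":[0.14,-0.58,0],"yaw":0},{"delta_pos":[0.14,-0.58,0],"yaw":0},{"delta_pos":[0.14,-0.58,0],"yaw":0},{"delta_pos":[0.14,-0.58,0],"yaw":0},{"delta_pos":[0.14,-0.58,0],"yaw":0},{"delta_pos":[0.14,-0.58,0],"yaw":0},{"delta_pos":[0.14,-0.58,0],"yaw":0},{"delta_pos":[0.14,-0.58,0],"yaw":0},{"delta_pos":[0.14,-0.58,0],"yaw":0}]'
```

```text
clock: 11.3
eef_pos: [557.9, -136.6, -5.7]
tool_rot: [3.141, -0.0, 0.231]
force: [0.5, 0.8, -0.0]
width: -0.2
gripper_force: 0.1
```

```bash
python3 -m handwheel '[{"delta_pos":[0.14,-0.58,0],"yaw":0},{"delta_pos":[0.14,-0.58,0],"yaw":0},{"delta_pos":[0.14,-0.58,0],"yaw":0},{"delta_pos":[0.14,-0.58,0],"yaw":0},{"delta_pos":[0.14,-0.58,0],"yaw":0},{"delta_pos":[0.14,-0.58,0],"yaw":0},{"delta_pos":[0.14,-0.58,0],"yaw":0},{"delta_pos":[0.14,-0.58,0],"yaw":0},{"delta_pos":[0.14,-0.58,0],"yaw":0},{"delta_pos":[0.14,-0.58,0],"yaw":0}]'
python3 -m handwheel '[{"delta_pos":[0.14,-0.58,0],"yaw":0},{"delta_pos":[0.12,-0.5,0],"yaw":0},{"delta_pos":[0,0,0],"yaw":0},{"delta_pos":[0,0,0],"yaw":0}]'
python3 - <<'E'
from h import *
p=get_image("scene");cv2.imwrite("pics/s8.png",cv2.resize(p["color"][90:300,80:360,::-1],None,fx=2.5,fy=2.5))
s=status.read_state();d=s["eef_pos"][:2]-np.array([543.6,-79.3]);a=.2306;print(d@[np.cos(a),np.sin(a)],d@[-np.sin(a),np.cos(a)],s["eef_pos"].round(1))
E
```

```text
clock: 12.13
eef_pos: [571.8, -194.5, -5.8]
tool_rot: [3.141, -0.0, 0.231]
force: [-0.5, -0.0, 0.1]
width: 0.2
gripper_force: 0.1
clock: 12.47
eef_pos: [574.2, -204.8, -5.9]
tool_rot: [3.142, 0.0, 0.231]
force: [-0.6, -0.3, -0.3]
width: 0.0
gripper_force: 0.0
1.1734404800490184 -128.57486388139947 [ 574.1 -204.2   -5.9]
```

View pics/s8.png

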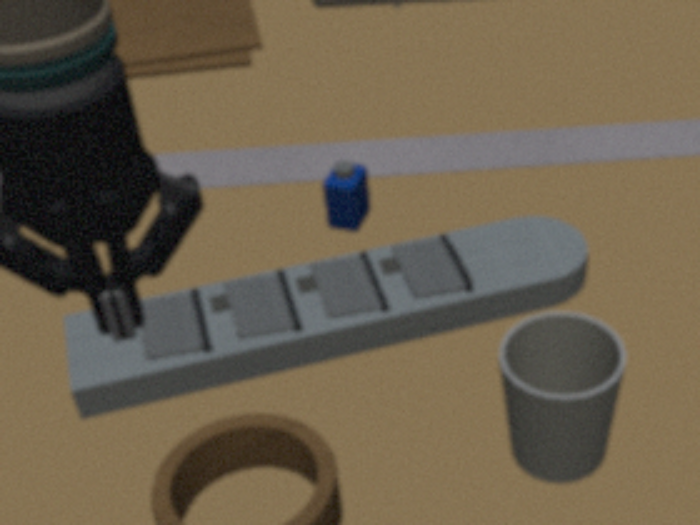

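All four keepers lie down, at about crop pixels (432,270), (350,290), (263,305) and (172,328). The jig, cup, tape and seal are where they were. I'll lift clear and check how flat the keepers are.

```bash
python3 -m handwheel '[{"delta_pos":[0,0,1.5],"yaw":0},{"delta_pos":[0,0,3],"yaw":0},{"delta_pos":[0,0,4],"yaw":0},{"delta_pos":[0,0,4],"yaw":0},{"delta_pos":[0,0,4],"yaw":0},{"delta_pos":[-1,-3.5,0],"yaw":0},{"delta_pos":[-1,-3.5,0],"yaw":0},{"delta_pos":[-1,-3.5,0],"yaw":0},{"delta_pos":[-1,-3.5,0],"yaw":0},{"delta_pos":[-1,-3.5,0],"yaw":0}]'
python3 -m handwheel '[{"delta_pos":[-1,-3.5,0],"yaw":0},{"delta_pos":[-1,-3.5,0],"yaw":0},{"delta_pos":[-1,-3.5,0],"yaw":0},{"delta_pos":[-1,-3.5,0],"yaw":0},{"delta_pos":[0,0,0],"yaw":0},{"delta_pos":[0,0,0],"yaw":0},{"delta_pos":[0,0,0],"yaw":0}]'
python3 - <<'E'
from h import *
Cs={n:[cloud(get_image(n)) for _ in range(8)] for n in("top","scene")}
p=get_image("top");cv2.imwrite("pics/t9.png",p["color"][...,::-1])
for n in Cs:
    C=np.mean(Cs[n],0);d=C[...,:2]-[543.6,-79.3];a=.2306;X=d@[np.cos(a),np.sin(a)];Y=d@[-np.sin(a),np.cos(a)]
    f=lambda x,y0,y1:np.round(C[...,2][(abs(X)<x)&(Y>y0)&(Y<y1)].mean(),1)
    print(n,"deck",f(25,95,130),f(25,-155,-132))
    for h in(80,25,-30,-85): print(h,[f(20,h-10*i-12,h-10*i-4) for i in range(3)])
    m=C.reshape(-1,3);k=(abs(X)<45)&(abs(Y)<190)&(C[...,2]>19)&(C[...,2]<31);r=cv2.minAreaRect(C[k][:,:2].astype(np.float32));print(r)
E
```

```text
clock: 13.35
eef_pos: [523.7, -380.1, 159.4]
tool_rot: [-3.141, -0.0, 0.233]
force: [0.6, 0.3, -1.0]
width: 0.1
gripper_force: 0.0
clock: 13.93
eef_pos: [484.6, -518.1, 158.7]
tool_rot: [-3.14, -0.001, 0.232]
force: [0.4, 1.5, -0.6]
width: 0.1
gripper_force: 0.0
top deck 26.5 25.6
80 [np.float64(31.0), np.float64(32.5), np.float64(33.0)]
25 [np.float64(30.3), np.float64(32.6), np.float64(35.4)]
-30 [np.float64(33.4), np.float64(34.4), np.float64(35.7)]
-85 [np.float64(30.3), np.float64(32.4), np.float64(32.3)]
((543.0149536132812, -77.41065979003906), (70.03414154052734, 334.1755676269531), 13.25141716003418)
scene deck 27.1 26.2
80 [np.float64(30.7), np.float64(30.1), np.float64(27.7)]
25 [np.float64(31.4), np.float64(30.9), np.float64(29.9)]
-30 [np.float64(30.1), np.float64(30.4), np.float64(32.2)]
-85 [np.float64(29.9), np.float64(29.9), np.float64(30.7)]
((543.9572143554688, -75.35235595703125), (71.05198669433594, 334.0541687011719), 13.229543685913086)
```

View pics/t9.png

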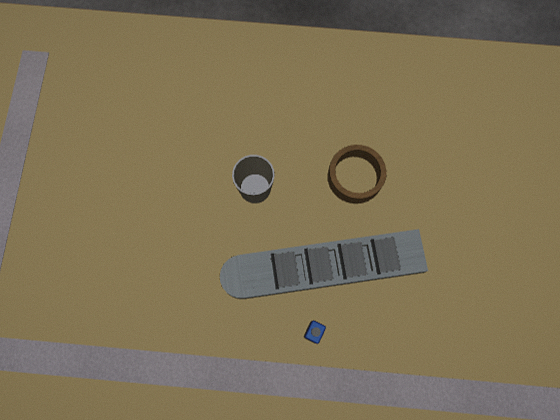

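```bash
python3 - <<'E'
from h import *
for n in("top","scene"):
    P=np.concatenate([cloud(get_image(n)).reshape(-1,3) for _ in range(12)]);d=P[:,:2]-[543.6,-79.3];a=.2306;X=d@[np.cos(a),np.sin(a)];Y=d@[-np.sin(a),np.cos(a)]
    g=lambda x,y0,y1:P[(abs(X)<x)&(Y>y0)&(Y<y1)&(P[:,2]>15)&(P[:,2]<50)][:,2]
    print(n,"deck",np.median(g(25,95,130)).round(1),np.median(g(25,-155,-132)).round(1))
    for h in(80,25,-30,-85): print(h,[np.round(np.median(g(20,h-7*i-10,h-7*i-3)),1) for i in range(5)])
print(status.read_state()["clock"])
E
```

```text
top deck 24.2 24.2
80 [np.float64(27.6), np.float64(28.2), np.float64(28.6), np.float64(29.3), np.float64(29.6)]
25 [np.float64(27.7), np.float64(28.1), np.float64(28.8), np.float64(29.3), np.float64(29.6)]
-30 [np.float64(27.7), np.float64(28.3), np.float64(28.8), np.float64(29.3), np.float64(29.5)]
-85 [np.float64(27.8), np.float64(28.3), np.float64(28.8), np.float64(29.3), np.float64(29.3)]
scene deck 25.3 25.0
80 [np.float64(28.8), np.float64(29.3), np.float64(29.8), np.float64(30.4), np.float64(30.5)]
25 [np.float64(28.9), np.float64(29.3), np.float64(29.8), np.float64(30.3), np.float64(30.4)]
-30 [np.float64(28.7), np.float64(29.2), np.float64(29.7), np.float64(30.3), np.float64(30.5)]
-85 [np.float64(28.7), np.float64(29.2), np.float64(29.8), np.float64(30.3), np.float64(26.3)]
15.9833
```

Every keeper lies within about 0.075 rad of flat, which is what a pass 5.5 mm above the deck should leave and within the stated 4 to 7 mm range. The jig and bystanders haven't moved and the hand is clear, so I'm handing in.

```bash
python3 -c "
from cell import ctrl;print(ctrl.finish_job())"
```

```text
the job is handed in; nothing more can be done
None
```

The job is handed in: one light stroke 5.5 mm above the deck folded all four keepers down in order, to within about 0.075 rad of flat, with the jig, cup, tape and seal unmoved and the hand clear at about 16 s; the fingertip sat about 35.5 mm above the reported TCP, so the first pass missed the keepers and I found the offset with a light touch on the bare table (8 N).

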